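# Index the sampling carousel to the empty flask

### The job

Turn the sampling carousel on the bench by one detent position, in whichever direction brings the small conical flask under the sampling nozzle, and let it settle in its detent. Push the carousel round by its black pegs; leave the flask standing upright in its place on the plate, and do not turn the carousel farther than one place either way.

Things in the scene. Friction and masses are not known exactly. Their poses are not given: they have to be found in the camera images.
- carousel (a joint): angle of the carousel about its vertical axis, rad, anticlockwise from above positive, 0 at the start; detents every 60 deg (1.047 rad). 4 to 8 N at a peg starts it out of a detent; past half way (30 deg) it pulls itself on into the next. Turning is damped. Of its six places, those at 120 and 240 deg from the hub's x axis start empty, those at 0 and 180 hold capped vials 68 mm high.
- hub (a point): on the carousel's axis, in the top face of its aluminium plate (280 mm diameter, 52 mm above the bench); turns with it, z up. Glassware places (each between four 22 mm high pins) at radius 85 mm, 0, 60, .. 300 deg from its x axis. Six upright black pegs, 16 mm diameter, 60 mm high above the plate, at radius 125 mm, 30, 90, .. 330 deg. A boss 44 mm wide, 18 mm high is at the centre.
- nozzle (a point): lower end of the fixed steel sampling nozzle, 142 mm above the bench, over the circle of places at the hub's x axis at the start, on the side away from the robot. Hangs from a level arm 190 mm above the bench on a post 215 mm high, 190 mm from the carousel's axis, straight outward behind the nozzle. The white round base is fixed.
- flask: small conical flask of amber glass without a cap, 39 mm diameter at the foot, narrow neck with 23 mm rim, 74 mm high, about 60 g; origin at the centre of its underside, z up. Stands loose in the place next to the nozzle, on one side or the other (60 or 300 deg); a straight capped vial stands in the one opposite. The much larger flask on the bench is not meant.

How it is judged:
By the outcome, as a careful person would: the job done as asked, in the order asked, and still so for the second after the job is handed in, with the robot touching nothing.
It also fails if it takes over 30 s, if anything falls off the work surface, if the arm or the gripper's body presses on something with over 40 N, if the wrist force passes 120 N, or if a joint passes its speed limit or range.

### The arm

A 7-joint arm with a two-finger parallel gripper is mounted at the origin on the work surface. World frame = base frame: x ahead of the robot, y to its left, z up, the work surface at z = 0. Lengths are in m, angles in rad, forces in N, time in s.
With the tool pointing down it reaches from about 0.4 to 0.85 m from the base axis. Payload 4.5 kg.
Tool frame: the origin (TCP) lies midway between the tips of the shut fingers; the grasp point (between the pads) lies 19 mm behind it; z points along the fingers, y is the direction in which the jaws open and shut (so a half turn about z gives the same grasp; the last joint's range is limited). The gripper opens to 88 mm and grips with 3 to 60 N. Pads are 18 mm wide; open, the fingers measure 123 mm over their backs; the gripper's body (75 mm by 187 mm) begins 45 mm behind the grasp point.
Start: joints at [1.314, 0.689, -0.195, 1.565, 0.157, 0.902, -0.215], TCP at [0.179, -0.599, 0.239] pointing down, gripper open.
Joint ranges: [-3.01, 3.01], [-0.46, 2.08], [-1.47, 1.51], [0.13, 2.56], [-1, 4.14], [0.04, 2.09], [-2.66, 2.66]. Speed limits (rad/s): [2.57, 2.57, 3.14, 3.14, 3.14, 3.14, 3.14].

### API

Orientations are given as a unit quaternion [x, y, z, w].
In Python, from plant import get_state, snapshot, finish_job, regions_of gives the robot as it stands.
- The arm moves only by the tool send_rows, never from a script. Its argument "series" is a list of rows, each an object of numbers: "grip": the opening, from 0 (shut) to 1 (fully open); "dx", "dy", "dz": the shift along the tool's x, y, z in mm; "turn": the turn about the tool's z in rad. A call has 1 to 20 rows; each row shifts and turns the commanded pose from where the row before left it, along the tool's axes as they then stand; what a row does not reach is not made up. A row lasts 1/10 s, in which the tool goes at most 50 mm and 8.59 degrees, less where a joint would pass 70% of its speed; a pose out of reach is approached as far as the arm can. A call is refused whole if a number of a shift passes 50 or a number of a turn 0.15, either way. A call with a gripper value outside its range is refused whole. The fingers move at their own pace and stop on an object; "force" is the grip in N (left out, the last holds). Time passes only in rows, so rows that do not move let the fingers close. It gives the time, the measured TCP pose, the force and the opening at its end, in the units of the state.
- get_state(): the state, without advancing time (a new reading comes with each control period).
- snapshot(name): name is "scene" or "top" or "wrist"; returns a dict with "img" (420x560x3 uint8, red, green, blue), "depth" (420x560 float32, m along the optical axis (not along the pixel's ray), 0 where there is no reading), "fov_y" (degrees; the focal length in pixels is half the picture's height over the tangent of half this angle, whatever the lens; pixels are square), "cx", "cy" (the principal point, pixels), "k1" (the pictures are not rectified: a ray, as slopes to the right and down, at radius r is drawn at 1 + k1 r^2 times it, then the intrinsics apply), "R" (3x3) and "t" (3): a world point X has camera coordinates R X + t. Camera axes: x right, y down, z forward; pixel columns grow to the right and rows downward; lengths in m; the calibration is good to about 2 mm. A picture is of the moment at which its call begins.
- finish_job(): hands the job in, once; it reports no verdict.
Trained networks look in a picture, given as the dict that the camera call returned (one of the last four; its "shot" number tells which), for a name from the list of things; names that differ only in an ending like _2 or _b are one class to them, and where a whole thing is asked for, a point or a joint stands for the part that bears it (a point fixed in the world has none). Each returns a list of dicts, best first, with "score" (0 to 1); they miss things now and then, are a little off and sometimes report something else, mostly with a low value. They report only what shows in the picture. A call takes as long as a camera call.
- regions_of(picture, target): "pixels" (420x560 bool, what is visible of it) and "extent" ([left, top, right, bottom] in pixels, round what is visible of it).
The state is a dict: "clock": time; "q": joint angles; "qd": joint speeds; "joint_torque": joint torques, N m; "tool_pos": TCP position; "eef_rot": TCP orientation; "contact_force": force on the tool from outside, world axes, zero at the start; "moment": the same for the moment, N m; "opening": opening from 0.0 (shut) to 1.0 (fully open).
Only numpy, scipy, OpenCV 4.12 (cv2) and the standard library are available. Lean on these libraries where they do the work, as an engineer would, in place of code of your own. Each camera call takes 0.05 s, during which the arm holds its last target.

## Working session

There is one attempt and no reset: what is moved stays moved. The work goes in short steps, Python scripts to look and compute and a tool call to move; the robot and the scene stay as the last step left them, time stands still between calls to the robot, and variables do not carry over. Pictures are saved under pics/ and viewed, and the job is handed in when it is done.

Besides the shell and the picture viewer there is one more tool, called after "Emit:" by a JSON object that holds its "api" and its "payload", one argument or row to a line. send_rows: Moves the arm, as the interface text tells. Its arguments: {"type":"object","properties":{"series":{"type":"array","items":{"type":"object","properties":{"grip":{"type":"number"},"dx":{"type":"number"},"dy":{"type":"number"},"dz":{"type":"number"},"turn":{"type":"number"}}}},"force":{"type":"number"}},"required":["series"]}

```bash
mkdir -p pics; ls
cat > h.py <<'E'
import numpy as np,cv2,pickle
from plant import get_state,snapshot,finish_job,regions_of
def save(s,n): cv2.imwrite('pics/'+n,cv2.cvtColor(s['img'],cv2.COLOR_RGB2BGR))
def K(s):
    h=s['img'].shape[0]; f=h/2/np.tan(np.radians(s['fov_y'])/2); return f
def ray(s,u,v):
    f=K(s); xd=(np.asarray(u,float)-s['cx'])/f; yd=(np.asarray(v,float)-s['cy'])/f
    x,y=xd.copy(),yd.copy()
    for _ in range(30):
        g=1+s['k1']*(x*x+y*y); x,y=xd/g,yd/g
    return x,y
def pt(s,u,v,d=None):
    u=np.asarray(u);v=np.asarray(v)
    x,y=ray(s,u,v)
    if d is None: d=s['depth'][v,u]
    P=np.stack([x*d,y*d,d],-1)
    return (P-s['t'])@s['R']
def atz(s,u,v,z):
    x,y=ray(s,u,v); D=np.stack([x,y,np.ones_like(x)],-1)@s['R']; C=-s['R'].T@s['t']
    k=(z-C[2])/D[...,2]; return C+D*k[...,None]
def proj(s,X):
    c=np.asarray(X)@s['R'].T+s['t']; x=c[...,0]/c[...,2];y=c[...,1]/c[...,2]
    g=1+s['k1']*(x*x+y*y); f=K(s); return np.stack([s['cx']+f*g*x,s['cy']+f*g*y],-1)
E
python3 - <<'E'
from h import *
print(get_state())
for n in ['scene','top']:
    s=snapshot(n); save(s,n+'0.png'); pickle.dump(s,open(n+'0.pkl','wb')); print(n,s['fov_y'],s['k1'],-s['R'].T@s['t'])
    for t in ['carousel','hub','flask','nozzle']:
        try:
            for r in regions_of(s,t)[:3]:
                m=r['pixels']&(s['depth']>0); v,u=np.nonzero(m); P=pt(s,u,v)
                print(n,t,round(r['score'],2),np.round(r['extent']),P.min(0).round(3),P.max(0).round(3),np.median(P,0).round(3))
        except Exception as e: print(t,e)
E
```

```text
pics
{'clock': 0.0, 'q': array([ 1.31377079,  0.68998181, -0.1944906 ,  1.56634661,  0.15732141,
        0.90248367, -0.21511037]), 'qd': array([ 0.00039137, -0.00069641, -0.00010538, -0.00118919,  0.00060361,
        0.00069469, -0.00142591]), 'joint_torque': array([ 4.95750392e-04, -5.27561331e+01, -1.26681402e+00, -1.53432423e+01,
       -5.25996136e-02,  6.54658681e-03,  1.78703458e-04]), 'tool_pos': array([ 0.1789695 , -0.59817084,  0.23791011]), 'eef_rot': array([ 9.89440724e-01,  1.44935222e-01, -2.12193982e-04, -8.88643572e-04]), 'contact_force': array([-0.08541178,  0.67239834,  0.01140622]), 'moment': array([-0.02851634,  0.03554918,  0.00632548]), 'opening': 1.0005431360266612}
scene 50.91139756079357 -0.002681055429693933 [0.97750188 0.26577253 0.60929119]
scene carousel 0.77 [142. 139. 306. 277.] [ 0.374 -0.324 -0.003] [0.743 0.025 0.152] [ 0.613 -0.091  0.053]
scene hub 0.91 [138. 139. 306. 283.] [ 0.375 -0.354 -0.003] [0.743 0.025 0.17 ] [ 0.613 -0.091  0.053]
scene flask 0.57 [170. 159. 195. 198.] [ 0.519 -0.334  0.001] [ 0.684 -0.132  0.202] [ 0.624 -0.191  0.092]
scene nozzle 0.74 [ 78. 134. 306. 298.] [ 0.42  -0.418 -0.001] [0.812 0.025 0.218] [ 0.659 -0.131  0.053]
top 47.74553874975456 -0.15211767754556188 [0.55689125 0.00313303 0.78563915]
top carousel 0.74 [273. 142. 457. 327.] [ 0.453 -0.278 -0.003] [0.755 0.027 0.203] [ 0.592 -0.111  0.052]
top carousel 0.5 [405. 214. 440. 237.] [ 0.598 -0.218  0.052] [ 0.634 -0.177  0.129] [ 0.615 -0.19   0.089]
top flask 0.96 [404. 212. 438. 236.] [ 0.598 -0.218  0.052] [ 0.636 -0.177  0.129] [ 0.615 -0.191  0.089]
top nozzle 0.79 [274.  74. 456. 329.] [ 0.453 -0.278 -0.003] [0.876 0.025 0.217] [ 0.606 -0.124  0.053]
```

View pics/scene0.png

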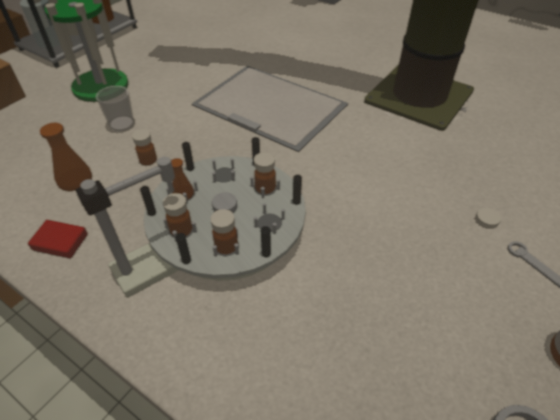

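View pics/top0.png

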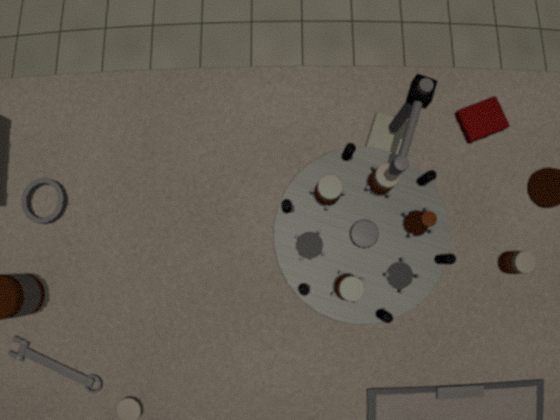

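The pictures show the flask at (417,222) in the top view, on the −y side of the nozzle arm, which ends at (400,165). That calls for an anticlockwise turn. I'll push the near-side peg at about (304,289) toward −y, and I'm measuring the geometry for that now.

Run:
```python
from h import *
for n,pegs in [('top',[(346,156),(427,178),(445,259),(384,315),(304,289),(287,206)]),('scene',None)]:
    s=pickle.load(open(n+'0.pkl','rb'))
    v,u=np.mgrid[0:420,0:560]; P=pt(s,u,v); ok=(s['depth']>0)
    # dark pixels, z 0.095-0.12 near disc
    dark=s['img'].max(2)<50
    m=ok&dark&(P[...,2]>.1)&(P[...,2]<.125)&(abs(P[...,0]-.6)<.16)&(abs(P[...,1]+.12)<.17)
    k,l,st,c=cv2.connectedComponentsWithStats(m.astype('uint8'))
    pk=[]
    for i in range(1,k):
        if st[i,4]>8:
            q=np.median(P[l==i],0); print(n,c[i].round(),st[i,4],q.round(4)); pk.append(q)
    # plate
    m=ok&(abs(P[...,2]-.052)<.006)&(abs(P[...,0]-.6)<.19)&(abs(P[...,1]+.12)<.19)
    q=P[m]; print('plate z',np.median(q[:,2]))
    mm=m.astype('uint8')
    hull=cv2.convexHull(np.round(q[:,:2]*10000).astype(np.int32)); (cx,cy),r=cv2.minEnclosingCircle(hull); print('circle',cx/1e4,cy/1e4,r/1e4)
    if len(pk)>3:
        pk=np.array(pk); A=np.c_[2*pk[:,:2],np.ones(len(pk))]; b=(pk[:,:2]**2).sum(1); x=np.linalg.lstsq(A,b,rcond=None)[0]; print('pegcircle',x[:2],np.sqrt(x[2]+x[0]**2+x[1]**2)); d=pk[:,:2]-x[:2]; print(np.degrees(np.arctan2(d[:,1],d[:,0])).round(1), np.hypot(*d.T).round(4))
```

```text
top [350. 148.] 88 [ 0.7218 -0.0895  0.1117]
top [430. 176.] 95 [ 0.6815 -0.2057  0.1112]
top [286. 205.] 84 [0.6395 0.0043 0.1121]
top [421. 222.] 29 [ 0.6138 -0.1908  0.1035]
top [449. 258.] 100 [ 0.5605 -0.229   0.1117]
top [304. 289.] 78 [ 0.52   -0.0198  0.1123]
top [386. 317.] 92 [ 0.479  -0.1357  0.1122]
plate z 0.05234451921744369
circle 0.6248390625 -0.12127838134765626 0.164500732421875
pegcircle [ 0.59961583 -0.1068056 ] 0.11870323674353947
[   8.1  -50.4   70.2  -80.4 -107.7  132.5 -166.5] [0.1234 0.1283 0.1181 0.0851 0.1283 0.1179 0.124 ]
scene [255. 143.] 42 [ 0.4845 -0.1352  0.1077]
scene [186. 148.] 44 [ 0.5656 -0.2281  0.1089]
scene [297. 181.] 50 [ 0.5249 -0.0181  0.1095]
scene [145. 192.] 62 [ 0.6872 -0.204   0.1104]
scene [265. 233.] 85 [0.6463 0.0063 0.1119]
scene [181. 239.] 97 [ 0.7269 -0.0873  0.1116]
plate z 0.05285745709630238
circle 0.629992529296875 -0.1250868896484375 0.16766600341796875
pegcircle [ 0.60583725 -0.11101413] 0.12364481795805916
[-168.7 -109.   131.1  -48.8   71.    11.1] [0.1237 0.1238 0.1233 0.1236 0.1242 0.1233]
```

Measurements from the two views:
- **Axis:** about (0.603, −0.112), with the plate at z = 0.052.
- **Pegs:** 131, 71, 11, −49, −109 and −169°, with tops at z = 0.112.
- **Nozzle and flask:** directions about −19° and −79°, so the turn is +60°.

I'll move over the spot behind the 131° peg, which is about (0.541, −0.001).

Emit:
{"api": "send_rows", "payload": {
  "series": [
    {"grip":0,"dx":29,"dy":-26},
    {"grip":0,"dx":29,"dy":-26},
    {"grip":0,"dx":29,"dy":-26},
    {"grip":0,"dx":29,"dy":-26},
    {"grip":0,"dx":29,"dy":-26},
    {"grip":0,"dx":29,"dy":-26},
    {"grip":0,"dx":29,"dy":-26},
    {"grip":0,"dx":29,"dy":-26},
    {"grip":0,"dx":29,"dy":-26},
    {"grip":0,"dx":29,"dy":-26},
    {"grip":0,"dx":29,"dy":-26},
    {"grip":0,"dx":29,"dy":-26},
    {"grip":0,"dx":29,"dy":-26},
    {"grip":0,"dx":29,"dy":-26},
    {"grip":0,"dx":29,"dy":-26},
    {"grip":0,"dx":29,"dy":-26},
    {"grip":0,"dx":29,"dy":-26},
    {"grip":0,"dx":25,"dy":-26},
    {"grip":0,"turn":-0.116},
    {"grip":0,"turn":-0.116}
  ]
}}

```text
schema error: expected keys grip, dx, dy, dz, turn
```

All keys are required in each row.

Emit:
{"api": "send_rows", "payload": {
  "series": [
    {"grip":0,"dx":29,"dy":-26,"dz":0,"turn":0},
    {"grip":0,"dx":29,"dy":-26,"dz":0,"turn":0},
    {"grip":0,"dx":29,"dy":-26,"dz":0,"turn":0},
    {"grip":0,"dx":29,"dy":-26,"dz":0,"turn":0},
    {"grip":0,"dx":29,"dy":-26,"dz":0,"turn":0},
    {"grip":0,"dx":29,"dy":-26,"dz":0,"turn":0},
    {"grip":0,"dx":29,"dy":-26,"dz":0,"turn":0},
    {"grip":0,"dx":29,"dy":-26,"dz":0,"turn":0},
    {"grip":0,"dx":29,"dy":-26,"dz":0,"turn":0},
    {"grip":0,"dx":29,"dy":-26,"dz":0,"turn":0},
    {"grip":0,"dx":29,"dy":-26,"dz":0,"turn":0},
    {"grip":0,"dx":29,"dy":-26,"dz":0,"turn":0},
    {"grip":0,"dx":29,"dy":-26,"dz":0,"turn":0},
    {"grip":0,"dx":29,"dy":-26,"dz":0,"turn":0},
    {"grip":0,"dx":29,"dy":-26,"dz":0,"turn":0},
    {"grip":0,"dx":29,"dy":-26,"dz":0,"turn":0},
    {"grip":0,"dx":29,"dy":-26,"dz":0,"turn":0},
    {"grip":0,"dx":25,"dy":-26,"dz":0,"turn":0},
    {"grip":0,"dx":0,"dy":0,"dz":0,"turn":-0.116},
    {"grip":0,"dx":0,"dy":0,"dz":0,"turn":-0.116}
  ]
}}

```text
clock: 2.5
tool_pos: [0.5419, 0.0001, 0.2387]
eef_rot: [0.965, 0.262, 0.0, -0.0]
contact_force: [-0.2, -0.7, 0.9]
opening: 0.009
```

Run:
```python
from h import *
s=snapshot('wrist'); 
print(-s['R'].T@s['t'], s['k1'])
im=s['img'].copy()
C=np.array([.603,-.112])
for a in np.radians([131,71,11,-169]):
    p=proj(s,np.r_[C+.125*np.array([np.cos(a),np.sin(a)]),.112]); print(p.round())
    cv2.circle(im,tuple(int(x) for x in np.clip(p,-999,999)),4,(0,255,0),1)
p=proj(s,np.array([.541,-.001,.08])); cv2.circle(im,tuple(int(x) for x in p),4,(255,0,0),1)
s['img']=im; save(s,'w1.png')
```

```text
[0.60942266 0.03939853 0.38528357] 0.0011504951132897702
[286. 235.]
[346.  76.]
[530.  40.]
[379. 338.]
```

View pics/w1.png

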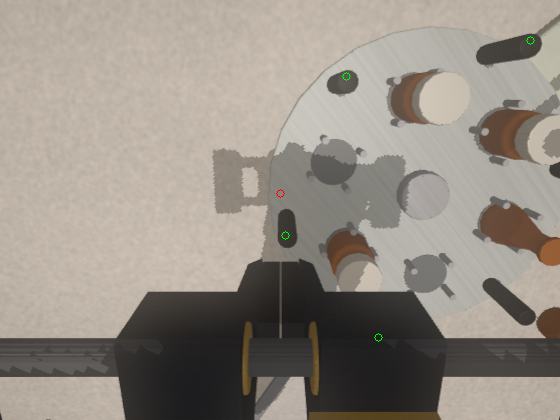

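The wrist view agrees: the peg top at (287,240) is within about 3 mm of the predicted (286,235), and the descent spot at (280,194) is clear. Next I'll descend and start the push slowly.

Emit:
{"api": "send_rows", "payload": {
  "series": [
    {"grip":0,"dx":0,"dy":0,"dz":45,"turn":0},
    {"grip":0,"dx":0,"dy":0,"dz":45,"turn":0},
    {"grip":0,"dx":0,"dy":0,"dz":40,"turn":0},
    {"grip":0,"dx":0,"dy":0,"dz":28,"turn":0},
    {"grip":0,"dx":0,"dy":0,"dz":0,"turn":0},
    {"grip":0,"dx":-4,"dy":0,"dz":0,"turn":-0.031},
    {"grip":0,"dx":-4,"dy":0,"dz":0,"turn":-0.031},
    {"grip":0,"dx":-4,"dy":0,"dz":0,"turn":-0.031},
    {"grip":0,"dx":-4,"dy":0,"dz":0,"turn":-0.031},
    {"grip":0,"dx":-4,"dy":0,"dz":0,"turn":-0.031},
    {"grip":0,"dx":-4,"dy":0,"dz":0,"turn":-0.031}
  ]
}}

```text
clock: 3.65
tool_pos: [0.5293, -0.0095, 0.0826]
eef_rot: [0.937, 0.35, 0.01, -0.001]
contact_force: [13.0, 13.2, -7.8]
opening: 0.006
```

The force is higher than the 4–8 N I expected, so I'm looking before pushing on.

```bash
python3 - <<'E'
from h import *
for n in ['scene','top']:
    s=snapshot(n); save(s,n+'1.png')
st=get_state(); print(st['clock'],st['tool_pos'],st['eef_rot'],st['contact_force'],st['moment'])
s=snapshot('wrist');save(s,'w2.png')
E
python3 -c "
import cv2,numpy as np
a=cv2.imread('pics/scene1.png')[110:310,90:340];b=cv2.imread('pics/top1.png')[90:340,230:480]
cv2.imwrite('pics/c1.png',cv2.resize(np.hstack([a,np.zeros((200,10,3),'uint8'),b[25:225]]),None,fx=1.5,fy=1.5))"
```

```text
3.75 [ 0.5294893  -0.00935191  0.08259123] [ 0.93668494  0.35003258  0.00983052 -0.0013669 ] [10.24113922  9.61145582 -4.88111599] [ 1.99133174 -2.11600838 -0.0039511 ]
```

View pics/c1.png

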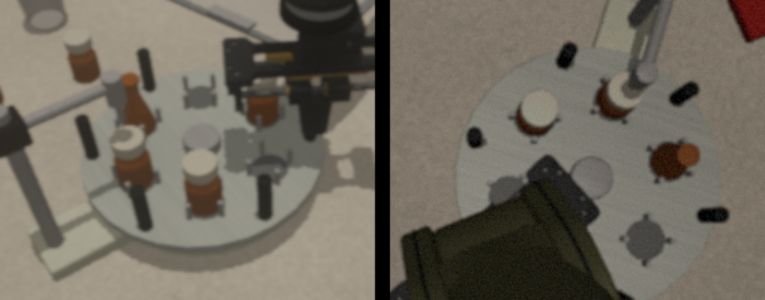

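View pics/w2.png

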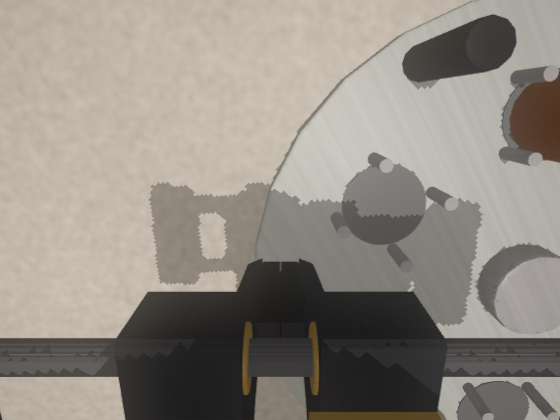

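Run:
```python
from h import *
s0=pickle.load(open('top0.pkl','rb')); s=snapshot('top')
def pk(s):
    v,u=np.mgrid[0:420,0:560]; P=pt(s,u,v)
    m=(s['depth']>0)&(s['img'].max(2)<50)&(P[...,2]>.1)&(P[...,2]<.125)&(abs(P[...,0]-.6)<.16)&(abs(P[...,1]+.12)<.17)
    k,l,st,c=cv2.connectedComponentsWithStats(m.astype('uint8'))
    for i in range(1,k):
        if 40<st[i,4]<120: q=np.median(P[l==i],0); print(q.round(4),c[i].round(1),np.degrees(np.arctan2(q[1]+.1126,q[0]-.6004)).round(1))
pk(s0);print();pk(s)
s=snapshot('scene'); im=cv2.cvtColor(s['img'],cv2.COLOR_RGB2BGR)[120:260,200:340]; cv2.imwrite('pics/z1.png',cv2.resize(im,None,fx=4,fy=4,interpolation=cv2.INTER_CUBIC))
st=get_state(); print(st['clock'],st['tool_pos'],st['contact_force'])
```

```text
[ 0.7218 -0.0895  0.1117] [349.6 148.4] 10.8
[ 0.6815 -0.2057  0.1112] [429.5 175.6] -48.9
[0.6395 0.0043 0.1121] [286.3 204.6] 71.5
[ 0.5605 -0.229   0.1117] [448.8 258.4] -108.9
[ 0.52   -0.0198  0.1123] [303.6 289.3] 130.9
[ 0.479  -0.1357  0.1122] [386.2 316.7] -169.2

[ 0.7208 -0.0881  0.1113] [348.8 148.8] 11.5
[ 0.6818 -0.2048  0.1117] [429.  174.9] -48.6
[0.6387 0.0044 0.1121] [286.  205.5] 71.9
[ 0.5607 -0.2288  0.1117] [448.8 257.9] -108.9
[ 0.4802 -0.1381  0.1123] [387.8 316.5] -168.0
3.9 [ 0.5294987  -0.00933902  0.08258111] [10.20439994 10.57175516 -3.85925868]
```

View pics/z1.png

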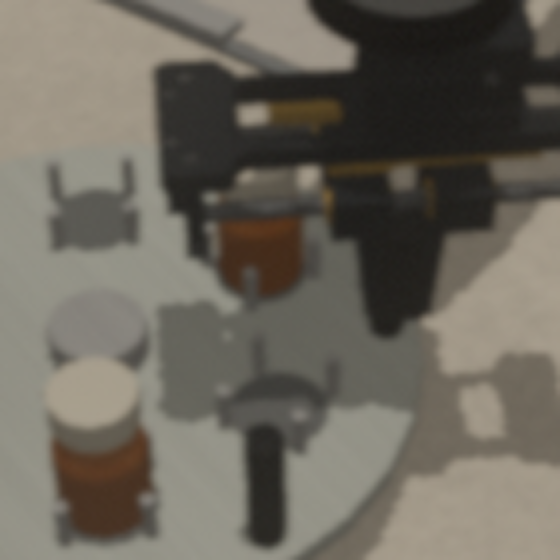

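The carousel has turned only about 0.6° under roughly 14 N. I'm checking whether something other than the fingertip is touching.

Run:
```python
from h import *
s0=pickle.load(open('top0.pkl','rb'))
v,u=np.mgrid[0:420,0:560]
P=pt(s0,u,v); 
for a in (161,41,-19,-79):
    c=np.array([.603+.085*np.cos(np.radians(a)),-.112+.085*np.sin(np.radians(a))])
    m=(s0['depth']>0)&(np.hypot(P[...,0]-c[0],P[...,1]-c[1])<.022)&(P[...,2]>.1)
    q=P[m]; print(a,c.round(4),np.percentile(q[:,2],[5,50,95,99]).round(4), q.mean(0).round(4), np.ptp(q[:,:2],axis=0))
st=get_state(); T=st['tool_pos']; h=2*np.arctan2(st['eef_rot'][1],st['eef_rot'][0]); ex=np.array([np.cos(h),np.sin(h)]); ey=np.array([np.sin(h),-np.cos(h)])
for n in ['scene','top','wrist']:
    s=snapshot(n); P=pt(s,u,v); d=P-T; X=d[...,:2]@ex; Y=d[...,:2]@ey
    dark=(s['img'].astype(int).max(2)<90)&(s['depth']>0)
    print(n)
    for z in np.arange(.075,.2,.01):
        m=dark&(P[...,2]>z)&(P[...,2]<=z+.01)&(abs(X)<.07)&(abs(Y)<.13)
        if m.sum()>5: print(round(z,3),m.sum(),'x',np.percentile(X[m],[2,98]).round(3),'y',np.percentile(Y[m],[2,98]).round(3))
```

```text
161 [ 0.5226 -0.0843] [0.1171 0.1202 0.122  0.1227] [ 0.5208 -0.0853  0.1197] [0.0336153  0.03555397]
41 [ 0.6672 -0.0562] [0.1155 0.1202 0.1221 0.1228] [ 0.6641 -0.057   0.1197] [0.03546247 0.03427673]
-19 [ 0.6834 -0.1397] [0.1152 0.1224 0.2029 0.2037] [ 0.6808 -0.1395  0.1557] [0.04085283 0.03455253]
-79 [ 0.6192 -0.1954] [0.1032 0.1258 0.1279 0.1287] [ 0.6165 -0.1963  0.1235] [0.0216169  0.02178582]
scene
0.075 101 x [-0.056  0.01 ] y [0.005 0.071]
0.085 171 x [-0.048  0.012] y [-0.01   0.069]
0.095 95 x [-0.043  0.012] y [-0.011  0.063]
0.105 121 x [-0.047  0.012] y [-0.013  0.068]
0.115 97 x [-0.047  0.012] y [-0.014  0.048]
0.125 107 x [-0.008  0.012] y [-0.014  0.019]
0.135 13 x [-0.011  0.012] y [-0.008 -0.005]
0.145 66 x [-0.003  0.035] y [-0.082  0.085]
0.155 547 x [-0.023  0.035] y [-0.079  0.082]
0.165 638 x [-0.014  0.035] y [-0.081  0.083]
0.175 541 x [-0.018  0.035] y [-0.086  0.09 ]
0.185 1942 x [-0.03   0.034] y [-0.089  0.092]
0.195 249 x [-0.016  0.024] y [-0.038  0.018]
top
0.075 16 x [0.052 0.067] y [0.106 0.122]
0.085 49 x [0.052 0.069] y [0.106 0.127]
0.105 12 x [0.054 0.069] y [0.107 0.118]
0.155 10 x [0.024 0.032] y [0.032 0.059]
0.165 15 x [0.024 0.033] y [0.024 0.064]
0.185 1214 x [-0.033  0.033] y [-0.093  0.092]
wrist
0.075 717 x [0.009 0.07 ] y [-0.004  0.114]
0.085 867 x [-0.007  0.068] y [-0.012  0.107]
0.095 1015 x [-0.008  0.011] y [-0.013  0.014]
0.105 1081 x [0.    0.011] y [-0.014  0.015]
0.115 932 x [0.008 0.011] y [-0.01   0.011]
0.125 1204 x [0.003 0.011] y [-0.009  0.009]
0.135 177 x [-0.011  0.011] y [-0.008  0.008]
0.145 1250 x [-0.007  0.034] y [-0.03  0.03]
0.155 12418 x [0.018 0.034] y [-0.057  0.057]
0.165 26538 x [0.016 0.033] y [-0.031  0.047]
```

The body is clear: its underside is at z ≥ 0.145, and the vial tops are at 0.120–0.122. Only the fingertip bears on the peg, with the reaction purely tangential and no moment about the tool axis. I'll push on in small steps.

Emit:
{"api": "send_rows", "payload": {
  "series": [
    {"grip":0,"dx":-3,"dy":0,"dz":0,"turn":-0.02},
    {"grip":0,"dx":-3,"dy":0,"dz":0,"turn":-0.02}
  ]
}}

```text
clock: 4.25
tool_pos: [0.5274, -0.0106, 0.0827]
eef_rot: [0.929, 0.37, 0.013, -0.002]
contact_force: [9.2, 13.0, -6.4]
opening: 0.005
```

Emit:
{"api": "send_rows", "payload": {
  "series": [
    {"grip":0,"dx":-3,"dy":0,"dz":0,"turn":-0.02},
    {"grip":0,"dx":-3,"dy":0,"dz":0,"turn":-0.02},
    {"grip":0,"dx":0,"dy":0,"dz":0,"turn":0}
  ]
}}

```text
clock: 4.55
tool_pos: [0.517, -0.0195, 0.0824]
eef_rot: [0.922, 0.387, 0.006, -0.001]
contact_force: [5.1, 7.3, 1.4]
opening: 0.008
```

```bash
cat > pk.py <<'E'
from h import *
s=snapshot('top')
v,u=np.mgrid[0:420,0:560]; P=pt(s,u,v)
m=(s['depth']>0)&(s['img'].max(2)<50)&(P[...,2]>.1)&(P[...,2]<.125)&(abs(P[...,0]-.6)<.16)&(abs(P[...,1]+.12)<.17)
k,l,st,c=cv2.connectedComponentsWithStats(m.astype('uint8'))
for i in range(1,k):
    if 40<st[i,4]<120:
        q=np.median(P[l==i],0); r=np.hypot(q[1]+.1126,q[0]-.6004)
        if r>.11: print(q.round(4),np.degrees(np.arctan2(q[1]+.1126,q[0]-.6004)).round(1),r.round(4))
st=get_state(); print(st['clock'],st['tool_pos'],st['eef_rot'],st['contact_force'],st['moment'])
E
python3 pk.py
```

```text
[ 0.7165 -0.0728  0.112 ] 18.9 0.1227
[ 0.6933 -0.1937  0.1118] -41.1 0.1233
[0.6236 0.0087 0.1123] 79.2 0.1235
[ 0.5764 -0.233   0.1116] -101.3 0.1228
[ 0.483  -0.1528  0.1117] -161.1 0.1241
4.6 [ 0.51693095 -0.01956851  0.08240445] [ 9.22323931e-01  3.86375168e-01  5.67915350e-03 -7.36410034e-04] [4.79848554 7.34845745 0.53030395] [ 1.37989516 -0.86836916  0.03634142]
```

It has broken free: the carousel is at about +7.7° and the force is 9 N. I'll continue along the arc to about 40° and let the detent take it the rest of the way.

Emit:
{"api": "send_rows", "payload": {
  "series": [
    {"grip":0,"dx":-5,"dy":0,"dz":0,"turn":-0.038},
    {"grip":0,"dx":-5,"dy":0,"dz":0,"turn":-0.038},
    {"grip":0,"dx":-5,"dy":0,"dz":0,"turn":-0.038},
    {"grip":0,"dx":-5,"dy":0,"dz":0,"turn":-0.038},
    {"grip":0,"dx":-5,"dy":0,"dz":0,"turn":-0.038},
    {"grip":0,"dx":-5,"dy":0,"dz":0,"turn":-0.038},
    {"grip":0,"dx":-5,"dy":0,"dz":0,"turn":-0.038},
    {"grip":0,"dx":-5,"dy":0,"dz":0,"turn":-0.038}
  ]
}}

```text
clock: 5.4
tool_pos: [0.4901, -0.0537, 0.0819]
eef_rot: [0.853, 0.522, 0.002, 0.0]
contact_force: [0.6, 4.2, 2.4]
opening: 0.003
```

```bash
python3 pk.py
```

```text
[ 0.716  -0.1552  0.1116] -20.2 0.1232
[ 0.6956 -0.0352  0.1122] 39.1 0.1227
[ 0.6188 -0.2345  0.1114] -81.4 0.1233
[0.581  0.0091 0.1125] 99.1 0.1233
[ 0.5043 -0.1895  0.1116] -141.3 0.1231
5.45 [ 0.48913794 -0.0556031   0.08160081] [8.53304195e-01 5.21411820e-01 1.17427033e-03 5.35250705e-04] [1.56160462 0.68890081 1.73828272] [ 0.3498778  -0.30599723 -0.0251348 ]
```

Emit:
{"api": "send_rows", "payload": {
  "series": [
    {"grip":0,"dx":-5,"dy":0,"dz":0,"turn":-0.038},
    {"grip":0,"dx":-5,"dy":0,"dz":0,"turn":-0.038},
    {"grip":0,"dx":-5,"dy":0,"dz":0,"turn":-0.038},
    {"grip":0,"dx":-5,"dy":0,"dz":0,"turn":-0.038},
    {"grip":0,"dx":0,"dy":0,"dz":0,"turn":0},
    {"grip":0,"dx":0,"dy":0,"dz":0,"turn":0},
    {"grip":0,"dx":0,"dy":0,"dz":0,"turn":0},
    {"grip":0,"dx":0,"dy":0,"dz":0,"turn":0},
    {"grip":0,"dx":0,"dy":0,"dz":0,"turn":0},
    {"grip":0,"dx":0,"dy":0,"dz":0,"turn":0}
  ]
}}

```text
clock: 6.45
tool_pos: [0.4803, -0.0735, 0.0807]
eef_rot: [0.812, 0.583, -0.0, -0.0]
contact_force: [0.3, 0.8, -0.0]
opening: 0.005
```

```bash
python3 pk.py
```

```text
[ 0.7217 -0.1336  0.1115] -9.8 0.1231
[ 0.6787 -0.0177  0.112 ] 50.5 0.1231
[ 0.6431 -0.2286  0.1119] -69.8 0.1236
[0.5582 0.0023 0.1125] 110.1 0.1224
[ 0.5211 -0.2071  0.112 ] -130.0 0.1234
6.5 [ 0.48030295 -0.07347402  0.08068814] [ 8.12450615e-01  5.83029997e-01 -1.45970189e-04  1.11640174e-05] [-0.689424   -1.04113609  0.16554034] [-0.01336417 -0.03278837  0.02793227]
```

It's at about 39° and moving on its own, with no contact force. I'll back off, lift clear and wait.

Emit:
{"api": "send_rows", "payload": {
  "series": [
    {"grip":0,"dx":6,"dy":0,"dz":0,"turn":0},
    {"grip":0,"dx":6,"dy":0,"dz":0,"turn":0},
    {"grip":0,"dx":0,"dy":0,"dz":-40,"turn":0},
    {"grip":0,"dx":0,"dy":0,"dz":-40,"turn":0},
    {"grip":0,"dx":0,"dy":0,"dz":-40,"turn":0},
    {"grip":0,"dx":0,"dy":-40,"dz":-20,"turn":0},
    {"grip":0,"dx":0,"dy":0,"dz":0,"turn":0},
    {"grip":0,"dx":0,"dy":0,"dz":0,"turn":0},
    {"grip":0,"dx":0,"dy":0,"dz":0,"turn":0},
    {"grip":0,"dx":0,"dy":0,"dz":0,"turn":0}
  ]
}}

```text
clock: 7.5
tool_pos: [0.4468, -0.0493, 0.22]
eef_rot: [0.813, 0.583, -0.0, -0.0]
contact_force: [0.6, -0.1, 0.1]
opening: 0.002
```

```bash
python3 pk.py
```

```text
[ 0.7215 -0.1337  0.1115] -9.9 0.1229
[ 0.6794 -0.0177  0.1122] 50.3 0.1235
[ 0.6431 -0.2284  0.1118] -69.8 0.1235
[0.5582 0.0023 0.1125] 110.1 0.1224
[ 0.521  -0.2073  0.1114] -130.0 0.1235
[ 0.4783 -0.0917  0.1118] 170.3 0.1238
7.55 [ 0.44672265 -0.0493272   0.2199588 ] [ 8.12546596e-01  5.82896037e-01 -2.81682640e-04 -3.98965968e-04] [-0.26918989  0.17310774  0.47903306] [-0.05205046 -0.04424455 -0.0009442 ]
```

It has stopped at 39°, short of the detent. I'll look for the cause.

Run:
```python
from h import *
a=snapshot('scene'); b=snapshot('top'); save(a,'s3.png'); save(b,'t3.png')
A=cv2.imread('pics/s3.png')[110:310,90:340];B=cv2.imread('pics/t3.png')[60:340,250:480]
cv2.imwrite('pics/s3z.png',cv2.resize(A,None,fx=3,fy=3,interpolation=cv2.INTER_CUBIC))
cv2.imwrite('pics/t3z.png',cv2.resize(B,None,fx=2,fy=2,interpolation=cv2.INTER_CUBIC))
```

```text
(no output)
```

View pics/s3z.png

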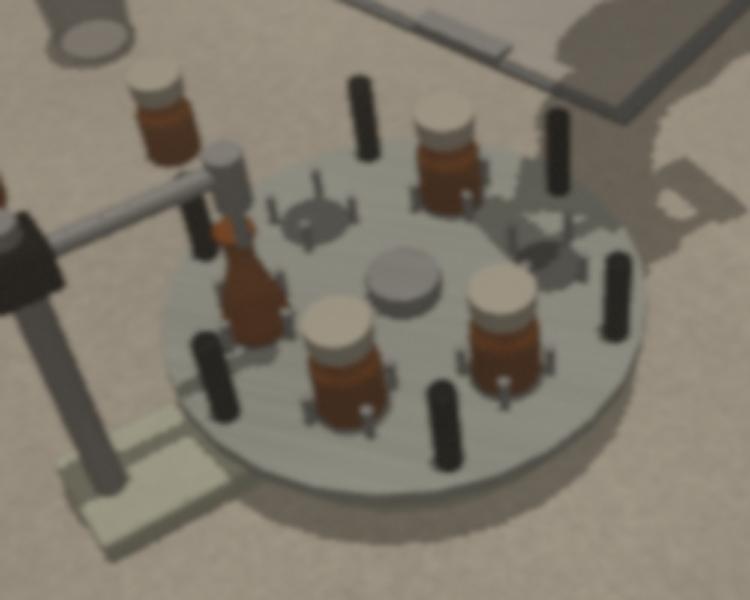

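View pics/t3z.png

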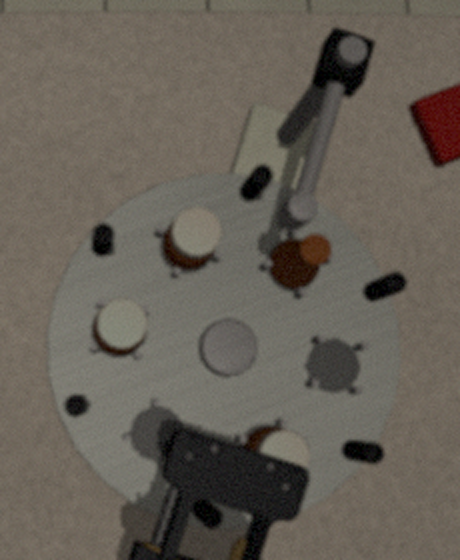

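Run:
```python
from h import *
v,u=np.mgrid[0:420,0:560]
for n in ['scene','top']:
  for s in [pickle.load(open(n+'0.pkl','rb')),snapshot(n)]:
    for t in ['flask']:
        for r in regions_of(s,t)[:2]:
            P=pt(s,u,v); m=r['pixels']&(s['depth']>0)
            q=P[m]; q=q[(q[:,2]>.05)&(q[:,2]<.135)]; top=q[q[:,2]>.118]; bot=q[(q[:,2]<.085)&(q[:,2]>.056)]
            print(n,t,round(r['score'],2),r['extent'],'top',top.mean(0).round(4),len(top),'bot',bot.mean(0).round(4),len(bot),'zmax',np.percentile(q[:,2],98).round(4))
    # nozzle
    P=pt(s,u,v); m=(s['depth']>0)&(P[...,2]>.135)&(P[...,2]<.18)&(np.hypot(P[...,0]-.683,P[...,1]+.14)<.03)
    q=P[m]; print('nozzle',len(q), q.mean(0) if len(q) else '', q[:,2].min() if len(q) else '')
```

```text
Traceback (most recent call last):
ValueError: only the last four pictures can be asked about
```

Run:
```python
from h import *
v,u=np.mgrid[0:420,0:560]
for n in ['scene','top']:
    s=snapshot(n); P=pt(s,u,v)
    for r in regions_of(s,'flask')[:3]:
            m=r['pixels']&(s['depth']>0)
            q=P[m]; q=q[(q[:,2]>.05)&(q[:,2]<.135)]; top=q[q[:,2]>.118]; bot=q[(q[:,2]<.085)&(q[:,2]>.056)]
            print(n,round(r['score'],2),r['extent'],'top',top.mean(0).round(4),len(top),'bot',bot.mean(0).round(4),len(bot),'zmax',np.percentile(q[:,2],98).round(4) if len(q) else '')
    for s in (pickle.load(open(n+'0.pkl','rb')),s):
      P=pt(s,u,v); R=np.hypot(P[...,0]-.682,P[...,1]+.139)
      q=P[(s['depth']>0)&(P[...,2]>.13)&(P[...,2]<.18)&(R<.04)]
      print('nozzle',len(q), q.mean(0).round(4) if len(q) else '', np.percentile(q[:,2],[0,5]) if len(q) else '')
    # flask colour orange rim by depth
s0=pickle.load(open('top0.pkl','rb')); s1=snapshot('top')
for s,a in ((s0,-79),(s1,-39.7)):
    P=pt(s,u,v); c=np.array([.6015+.085*np.cos(np.radians(a)),-.112+.085*np.sin(np.radians(a))])
    q=P[(s['depth']>0)&(np.hypot(P[...,0]-c[0],P[...,1]-c[1])<.03)&(P[...,2]>.122)&(P[...,2]<.135)]
    print('rim',a,c.round(4),len(q),q.mean(0).round(4),np.ptp(q,axis=0).round(4))
```

```text
scene 0.63 [158.9, 183.1, 186.3, 223.6] top [ 0.6741 -0.1699  0.1261] 61 bot [ 0.6758 -0.1593  0.0719] 298 zmax 0.1274
scene 0.22 [141.8, 137.1, 305.3, 280.8] top [ 0.6233 -0.0692  0.1219] 29 bot [ 0.6112 -0.1091  0.0688] 1873 zmax 0.1118
nozzle 127 [ 0.686  -0.1382  0.1647] [0.14164331 0.14464149]
nozzle 132 [ 0.686  -0.1382  0.1651] [0.14207691 0.14505755]
top 0.92 [382.9, 175.7, 417.2, 205.4] top [ 0.666  -0.1676  0.1261] 202 bot [ 0.6613 -0.1599  0.0723] 259 zmax 0.128
nozzle 36 [ 0.6764 -0.1373  0.1697] [0.14228697 0.1446386 ]
nozzle 35 [ 0.6765 -0.1374  0.1693] [0.14228338 0.14343519]
rim -79 [ 0.6177 -0.1954] 203 [ 0.6168 -0.1971  0.126 ] [0.0216 0.0218 0.0069]
rim -39.7 [ 0.6669 -0.1663] 204 [ 0.6659 -0.1678  0.1262] [0.0226 0.0226 0.0073]
```

The flask is upright, its rim at z = 0.126 against the nozzle end at 0.142, and nothing blocks the plate. It's simply sticking, so I'll go back behind the same peg and push gently on.

Emit:
{"api": "send_rows", "payload": {
  "series": [
    {"grip":0,"dx":0,"dy":40,"dz":20,"turn":0},
    {"grip":0,"dx":0,"dy":0,"dz":40,"turn":0},
    {"grip":0,"dx":0,"dy":0,"dz":40,"turn":0},
    {"grip":0,"dx":0,"dy":0,"dz":40,"turn":0},
    {"grip":0,"dx":0,"dy":0,"dz":0,"turn":0},
    {"grip":0,"dx":-4,"dy":0,"dz":0,"turn":-0.027},
    {"grip":0,"dx":-4,"dy":0,"dz":0,"turn":-0.027},
    {"grip":0,"dx":-4,"dy":0,"dz":0,"turn":-0.027},
    {"grip":0,"dx":-4,"dy":0,"dz":0,"turn":-0.027},
    {"grip":0,"dx":-4,"dy":0,"dz":0,"turn":-0.027},
    {"grip":0,"dx":-4,"dy":0,"dz":0,"turn":-0.027}
  ]
}}

```text
clock: 9.05
tool_pos: [0.4786, -0.0855, 0.0813]
eef_rot: [0.762, 0.648, 0.001, 0.0]
contact_force: [0.1, 0.4, 0.7]
opening: 0.008
```

```bash
python3 pk.py
```

```text
[ 0.7229 -0.1248  0.1116] -5.7 0.1231
[ 0.6724 -0.0118  0.1118] 54.4 0.1239
[ 0.6515 -0.2255  0.1117] -65.6 0.1239
[ 5.498e-01 -5.000e-04  1.123e-01] 114.3 0.123
[ 0.528  -0.2127  0.1116] -125.9 0.1235
9.1 [ 0.47805371 -0.0866249   0.08105728] [ 7.62004713e-01  6.47571306e-01 -1.01594931e-04  4.58528966e-04] [-0.58472953 -0.4347705  -1.01640574] [-0.11215926 -0.06818304  0.03020378]
```

Emit:
{"api": "send_rows", "payload": {
  "series": [
    {"grip":0,"dx":-4,"dy":0,"dz":0,"turn":-0.029},
    {"grip":0,"dx":-4,"dy":0,"dz":0,"turn":-0.029},
    {"grip":0,"dx":-4,"dy":0,"dz":0,"turn":-0.029},
    {"grip":0,"dx":-4,"dy":0,"dz":0,"turn":-0.029},
    {"grip":0,"dx":-4,"dy":0,"dz":0,"turn":-0.029},
    {"grip":0,"dx":-4,"dy":0,"dz":0,"turn":-0.029},
    {"grip":0,"dx":0,"dy":0,"dz":0,"turn":0},
    {"grip":0,"dx":0,"dy":0,"dz":0,"turn":0}
  ]
}}

```text
clock: 9.9
tool_pos: [0.4759, -0.1093, 0.0807]
eef_rot: [0.704, 0.71, 0.0, -0.0]
contact_force: [-0.4, -0.3, -0.0]
opening: 0.006
```

```bash
python3 pk.py
```

```text
[ 0.7212 -0.0893  0.112 ] 10.9 0.123
[ 0.6815 -0.2057  0.1118] -48.9 0.1235
[0.6396 0.0043 0.1121] 71.5 0.1233
[ 0.5606 -0.2282  0.1118] -109.0 0.1223
[ 0.52   -0.0186  0.112 ] 130.5 0.1237
9.95 [ 0.47596649 -0.10901715  0.08073019] [ 7.03550394e-01  7.10645360e-01  1.22834590e-04 -1.57831651e-05] [-0.41034959 -0.57848713  0.08544139] [ 0.00592337 -0.10320334  0.00090141]
```

It has snapped into the detent: the peg angles match the starting set exactly, one place on. I'll back off, lift clear and check.

Emit:
{"api": "send_rows", "payload": {
  "series": [
    {"grip":0,"dx":6,"dy":0,"dz":0,"turn":0},
    {"grip":0,"dx":6,"dy":0,"dz":0,"turn":0},
    {"grip":0,"dx":0,"dy":0,"dz":-40,"turn":0},
    {"grip":0,"dx":0,"dy":0,"dz":-40,"turn":0},
    {"grip":0,"dx":0,"dy":0,"dz":-40,"turn":0},
    {"grip":0,"dx":0,"dy":-40,"dz":-40,"turn":0},
    {"grip":0,"dx":0,"dy":0,"dz":0,"turn":0},
    {"grip":0,"dx":0,"dy":0,"dz":0,"turn":0},
    {"grip":0,"dx":0,"dy":0,"dz":0,"turn":0},
    {"grip":0,"dx":0,"dy":0,"dz":0,"turn":0}
  ]
}}

```text
clock: 10.95
tool_pos: [0.4406, -0.0972, 0.2351]
eef_rot: [0.703, 0.711, -0.0, -0.001]
contact_force: [0.1, 0.6, 0.7]
opening: 0.002
```

```bash
python3 pk.py
python3 - <<'E'
from h import *
v,u=np.mgrid[0:420,0:560]
a=snapshot('scene'); save(a,'s4.png'); A=cv2.imread('pics/s4.png')[110:310,90:340]
cv2.imwrite('pics/s4z.png',cv2.resize(A,None,fx=3,fy=3,interpolation=cv2.INTER_CUBIC))
P=pt(a,u,v)
for r in regions_of(a,'flask')[:1]:
    q=P[r['pixels']&(a['depth']>0)]; q=q[(q[:,2]>.05)&(q[:,2]<.135)]
    t=q[q[:,2]>.118]; b=q[q[:,2]<.085]; print(r['score'],t.mean(0),b.mean(0),q[:,2].max())
E
```

```text
[ 0.7211 -0.089   0.1119] 11.0 0.123
[ 0.6813 -0.2058  0.1118] -49.1 0.1234
[0.6397 0.0043 0.1122] 71.4 0.1233
[ 0.56   -0.2286  0.1117] -109.2 0.1228
[ 0.5201 -0.0186  0.112 ] 130.5 0.1237
[ 0.476  -0.137   0.1119] -168.9 0.1268
11.0 [ 0.44059679 -0.09714258  0.23505247] [ 7.03359971e-01  7.10833323e-01 -2.41292047e-04 -8.24440224e-04] [0.13666095 0.74987465 0.03575688] [ 0.05802178 -0.10599019  0.01660762]
0.69 [ 0.6842762  -0.14064667  0.12626807] [ 0.68505357 -0.13793317  0.07020238] 0.129188607786868
```

View pics/s4z.png

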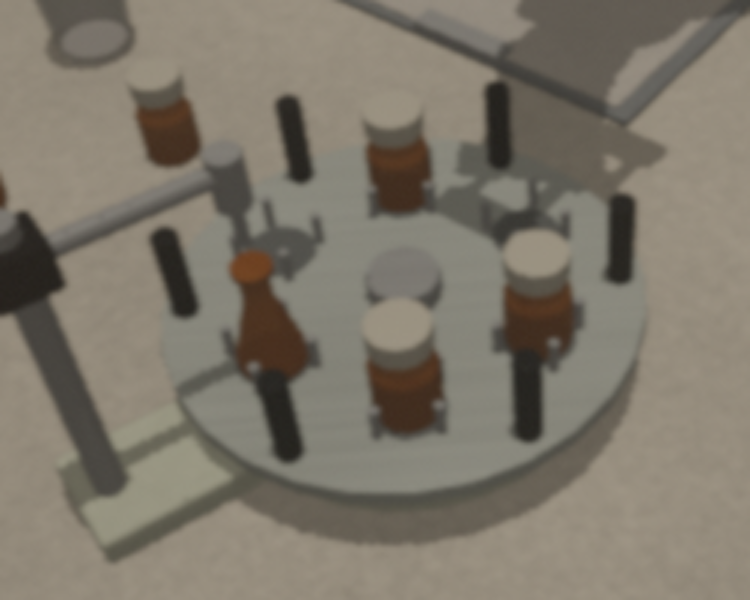

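The picture shows the flask upright between its pins, with its rim at (252,267) just below the nozzle end at (240,245). Its measured position is (0.684, −0.140), against (0.686, −0.138) for the nozzle.

```bash
python3 -c "
from plant import *
print(finish_job())"
```

```text
the job is handed in; nothing more can be done
None
```

I turned the carousel one place anticlockwise (+60°) by pushing one black peg on the robot's side with the shut fingers, and it is in its detent with the flask under the nozzle. I then backed off, lifted clear and handed the job in at about 11 s.

**Last checks:**
- **Detent:** after the last push the six peg angles matched the starting ones to within about 0.5°, and they were unchanged about 1 s later with the arm clear.
- **Flask:** it is upright between its pins with its rim at z = 0.126. It sits within about 3 mm of the point under the nozzle, whose end is at z = 0.142.
- **Contact:** nothing is touching the robot; the force reading is under 1 N.

**What disagreed with the description:**
- **Starting force:** the wrist read about 14–18 N before the carousel left its first detent, against the stated 4–8 N at a peg. I checked that only the fingertip was bearing on the peg before pushing on.
- **Pulling on by itself:** after the first push it stopped at about 39° instead of running on. A second gentle push on the same peg, with almost no resistance, brought it home.

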